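# Turn a part-welded box onto its seams' side and clamp it in the weld jig

### The job

The end cap of the standing steel box is welded and its long seams come next: tip the box over so that its bright, tacked cover strip lies on top. Bring it into the corner of the blue jig with its side flat along the fence and its capped end against the end stop, then swing the toggle clamp's red handle down fully home so that the rubber tip holds the box there. Leave the other things on the bench where they are.

Things in the scene. Friction and masses are not known exactly. Their poses are not given: they have to be found in the camera images.
- box: the workpiece: a closed dark steel box 50 x 50 x 120 mm, about 0.6 kg, loose. Origin at its centre; own z along its length towards the capped end (bright cap ringed by a straw-coloured weld bead; the other end is plain with a dark hole). It starts standing on the plain end, cap up, strip facing roughly towards the robot (within 0.6 rad)
- box_cap (a point): middle of the box's cap face, 60 mm from the box's centre along its z axis
- box_strip (a point): middle of the cover strip's face, 25 mm from the box's centre along its own -x; the strip is bright with two rows of straw-coloured tack dots. Pushed squarely on this face near the top, the standing box tips over its far bottom edge, falls by itself once past 0.4 rad and lies strip up, cap pointing away from the pusher
- jig: the blue weld jig bolted to the table. Origin at table level in the corner of fence and end stop; z up. The fence's face is the plane y = 0, from x = -150 to -20 mm; the stop's face is the plane x = 0, from y = -56 to -10 mm; both 30 mm high. The workpiece belongs on the -x, -y side on the table, capped end to +x: its centre is then at (-60, -25, 25) mm
- clamp_block (a point): middle of the top of the black block that carries the toggle clamp behind the fence, at (-60, 70, 40) mm of the jig; block 50 x 60 x 40 mm high. While the clamp is open its arm stands upright here at y = 45 to 85 mm of the jig, up to 170 mm high, with its rubber-tipped spindle sticking out level towards the fence to y = 30 mm at heights 145 to 170 mm
- clamp_handle (a joint): angle of the clamp's red handle, rad: 0 = open (the start; handle rises outwards at 66 degrees above level), 1.15 = fully home (level, pointing along the jig's +y). Swung outwards and down, it brings the clamp arm down over the fence. It stays where it is left; a few newtons at the grip move it; near its end the toggle presses the sprung rubber tip down and locks
- handle_grip (a point): point on the axis of the red handle, 115 mm from its pivot; the red grip is 20 mm wide (along the jig's x) and 16 mm thick, and reaches from 75 to 150 mm from the pivot
- handle_pivot (a point): pivot of the handle, fixed on the jig at (-60, 86, 62) mm; the handle turns about a line along the jig's x
- clamp_pad: rubber tip of the clamp's spindle, 18 mm across, origin at its tip. Closed, it stands over (-60, -20) mm of the jig and presses with about 7 N on a 50 mm high workpiece (it is sprung and gives about 4 mm)
- brush: bystander: wire brush with a wooden handle, 200 mm long, lying on the table
- magnet: bystander: red triangular welding magnet, about 85 mm, lying flat
- try_square: bystander: try square with dark stock and bright 130 mm blade, lying flat
- tungstens: bystander: clear jar with orange lid, 32 mm across, 65 mm high, standing
- gas_cup: bystander: pink ceramic gas cup, 30 mm across, 46 mm high, standing
- head_tube: bystander: short steel tube, 37 mm across, 115 mm high, standing
- dropout: bystander: flat bright steel frame plate, about 75 x 60 x 6 mm
Not all that is in view belongs to the job. What is shaped like the box but purple or yellow is not meant.

How it is judged (in metres and radians):
On the way, in this order (a step that is already met when the one before it is completed fails the run):
1. the box lies with its cover strip on top (angle between box's own x axis and vertical above 3.05 rad and height (world z) of box below 0.03 m), for 0.2 s.
2. the box is home in the jig's corner: side along the fence, capped end at the stop (all of step 1 and x of box in the frame of jig between -0.063 and -0.055 m and y of box in the frame of jig between -0.028 and -0.021 m and angle between the z axis of box and the x axis of jig, either way round below 0.04 rad and x of box_cap in the frame of jig above -0.02 m), for 0.2 s.
3. the clamp is fully closed on the box (value of joint clamp_handle above 1.08 rad and contact force between clamp_pad and box above 4 N), for 0.2 s.
At the end, for the whole second after the job is handed in: The box lies on the table strip up (within 5 degrees), its side within 3 mm of the fence and its capped end within 3 mm of the end stop, parallel to the fence within 0.04 rad; the clamp handle is past 1.08 rad, the rubber tip presses the box with more than 4 N, and the box is at rest (all of step 2 and all of step 3 and linear speed of box below 0.01 m/s and angular speed of box below 0.05 rad/s); the robot touches nothing.
It fails at once if a bystander (brush, magnet, try square, jar, gas cup, tube or frame plate) is moved by more than 30 mm (distance of any of brush, magnet, try_square, tungstens, gas_cup, head_tube, dropout from where it was at the start of the episode above 0.03 m).
It also fails if it takes over 70 s, if anything falls off the work surface, if the arm or the gripper's body presses on something with over 40 N, if the wrist force passes 120 N, or if a joint passes its speed limit or range.

### The arm

A 7-joint arm with a two-finger parallel gripper is mounted at the origin on the work surface. World frame = base frame: x ahead of the robot, y to its left, z up, the work surface at z = 0. Lengths are in mm, angles in rad, forces in N, time in s.
With the tool pointing down it reaches from about 400 to 850 mm from the base axis. Payload 10.4 kg.
Tool frame: the origin (TCP) lies on the front face of the gripper's body, between the roots of the fingers; the fingertips stand 70 mm ahead of it and the grasp point (between the pads) lies 51 mm ahead of it; z points along the fingers, y is the line along which they close (so a half turn about z gives the same grasp; the last joint's range is limited). The gripper opens to 87 mm and grips with 3 to 60 N. Pads are 19 mm wide; open, the fingers measure 117 mm over their backs; the gripper's body (75 mm by 190 mm) begins 51 mm behind the grasp point.
Start: joints at [-1.318, 0.332, -0.065, 1.46, 0.022, 1.35, -0.088], TCP at [170.184, 601.4, 292.276] pointing down, gripper open.
Joint ranges: [-2.6, 2.6], [-0.5, 2.12], [-1.47, 1.34], [0.16, 2.42], [-1.27, 4.41], [0.06, 2.06], [-2.6, 2.6]. Speed limits (rad/s): [2.22, 2.22, 2.79, 2.79, 3.14, 3.14, 3.14].

### API

Orientations are given as a 3x3 rotation matrix whose columns are the frame's x, y, z axes.
In Python, from workcell import env gives the robot as it stands. The module is installed in compiled form; this text tells all that it offers.
- The arm moves only by the tool step_arm, never from a script. Its argument "targets" is a list of rows, each a list of 3 entries, a list of its own where there are three numbers: the turn, a rotation vector about the world's x, y, z in units of 0.15 rad (1.0 is 0.15 rad), then the shift along the world's x, y, z in units of 20 mm (1.0 is 20 mm), then the opening, from 0 (shut) to 1 (fully open). In form: [[[rx, ry, rz], [tx, ty, tz], jaw], ...]. A call has 1 to 12 rows; each row shifts and turns the commanded pose from where the row before left it; what a row does not reach is not made up. A row lasts 1/10 s, in which the tool goes at most 50 mm and 8.59 degrees, less where a joint would pass 70% of its speed; a pose out of reach is approached as far as the arm can. A call with a number of a shift or a turn outside -1 to 1 is refused whole. A call with a gripper value outside its range is refused whole. The fingers move at their own pace and stop on an object; "newtons" is the grip in N (left out, the last holds). Time passes only in rows, so rows that do not move let the fingers close. It gives the time, the measured TCP pose, the force, the opening and the grip force at its end, in the units of the state.
- env.get_obs(): the state, without advancing time (a new reading comes with each control period).
- env.get_image(name): name is "scene" or "top" or "wrist"; returns a dict with "frame" (480x640x3 uint8, blue, green, red), "intrinsics" (3x3 intrinsics, pixels), "R" (3x3) and "t" (3): a world point X has camera coordinates R X + t. Camera axes: x right, y down, z forward; pixel columns grow to the right and rows downward; lengths in mm; the calibration is good to about 2 mm. A picture is of the moment at which its call begins. There is no depth.
- env.finish_job(): hands the job in; it is judged then, once.
The state is a dict: "time": time; "joints": joint angles; "qd": joint speeds; "joint_torque": joint torques, N m; "tool_pos": TCP position; "orientation": TCP orientation; "wrist_force": force on the tool from outside, world axes, zero at the start; "wrist_torque": the same for the moment, N m; "opening": opening from 0.0 (shut) to 1.0 (fully open); "grip_force": force on a finger pad.
Only numpy, scipy, OpenCV 4.12 (cv2) and the standard library are available. Lean on these libraries where they do the work, as an engineer would, in place of code of your own. Each camera call takes 0.05 s, during which the arm holds its last target. There are 200 camera calls.

## Working session

There is one attempt and no reset: what is moved stays moved. The work goes in short steps, Python scripts to look and compute and a tool call to move; the robot and the scene stay as the last step left them, time stands still between calls to the robot, and variables do not carry over. Pictures are saved under pics/ and viewed, at most 10 in all, crops included, and the job is handed in when it is done.

Besides the shell and the picture viewer there is one more tool, called after ">>>" as name(argument=value, ...), one argument or row to a line, values as JSON. step_arm: Moves the arm, as the interface text tells. Shifts and turns lie within -1 to 1; 1 stands for 20 mm of shift or 0.15 rad of turn. Its arguments: {"type":"object","properties":{"targets":{"type":"array","items":{"type":"array"}},"newtons":{"type":"number"}},"required":["targets"]}

```bash
mkdir -p pics && cat > h.py <<'E'
import numpy as np, cv2
from workcell import env
def snap(n,f):
    im=env.get_image(n); cv2.imwrite(f'pics/{f}.png',im['frame']); np.savez(f'{f}.npz',**im); return im
def load(f): return dict(np.load(f'{f}.npz'))
def ray(im,u,v,z):
    K,R,t=[np.array(im[k],float) for k in('intrinsics','R','t')]
    d=R.T@np.linalg.solve(K,[u,v,1.]); c=-R.T@t.ravel(); return c+d*(z-c[2])/d[2]
def proj(im,X):
    K,R,t=[np.array(im[k],float) for k in('intrinsics','R','t')]
    p=K@(R@np.array(X,float)+t.ravel()); return p[:2]/p[2]
E
python3 - <<'E'
from h import *
for n in('scene','top'):
    im=snap(n,n+'0'); R=np.array(im['R']); print(n,(-R.T@np.array(im['t']).ravel()).round(),R[2].round(2))
o=env.get_obs(); print(o['time'],o['tool_pos'],np.round(o['orientation'],3))
E
```

```text
scene [1215. -597. 1030.] [-0.56  0.45 -0.7 ]
top [ 278.  -15. 1903.] [ 0.13 -0.01 -0.99]
0.1 [170.10303485 601.12790251 291.52400064] [[-0.962  0.272 -0.   ]
 [ 0.272  0.962 -0.001]
 [-0.    -0.001 -1.   ]]
```

View pics/top0.png

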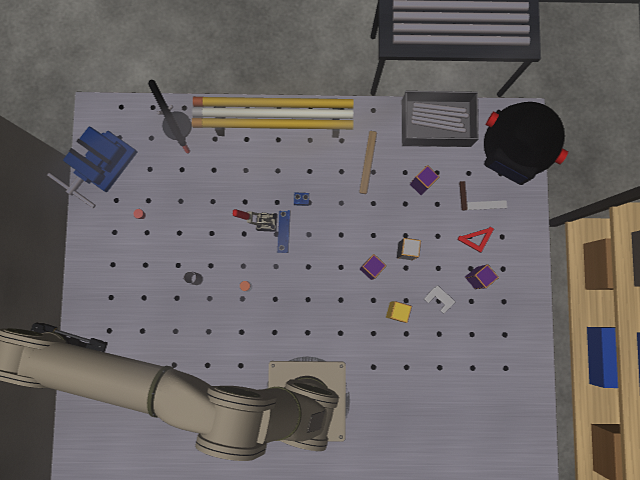

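View pics/scene0.png

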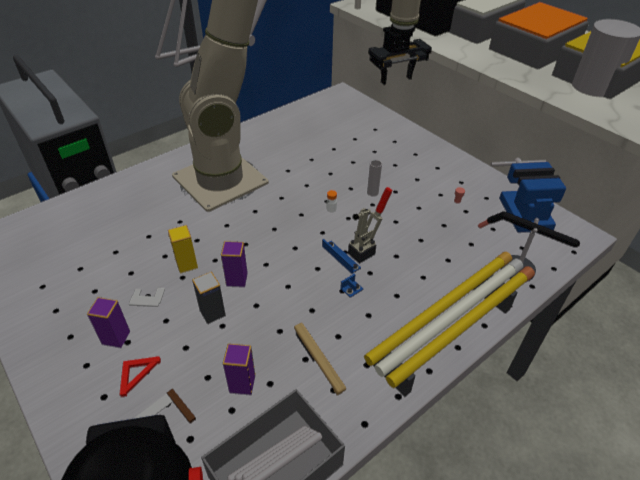

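The top view shows the box (white cap) at about (409,248), the fence at (283,230), the stop at (301,198) and the handle at (241,213). Jig +x is roughly image-up (world +x), and a purple decoy stands at (373,267).

```bash
python3 - <<'E'
from h import *
T=load('top0');S=load('scene0')
# cap / bead in top
def rect(im,m,z,roi,name):
    x0,y0,x1,y1=roi; mm=np.zeros(m.shape,np.uint8); mm[y0:y1,x0:x1]=m[y0:y1,x0:x1]*255
    cs,_=cv2.findContours(mm,cv2.RETR_EXTERNAL,cv2.CHAIN_APPROX_NONE)
    for c in sorted(cs,key=cv2.contourArea)[-2:]:
        if cv2.contourArea(c)<15: continue
        w=np.array([ray(im,u,v,z)[:2] for u,v in c[:,0]],np.float32)
        r=cv2.minAreaRect(w); print(name,np.round(r[0],1),np.round(r[1],1),round(r[2],1), cv2.boundingRect(c))
def hsv(im): return [a.astype(int) for a in cv2.split(cv2.cvtColor(im['frame'],cv2.COLOR_BGR2HSV))]
for im,n,rb,rj in((T,'top',(392,232,430,268),(272,185,315,260)),(S,'scene',(185,262,230,330),(315,230,372,300))):
    h,s,v=hsv(im)
    rect(im,(v>150),120,rb,n+' capwhite')
    rect(im,((h>8)&(h<30)&(s>90)&(v>90)),120,rb,n+' bead')
    rect(im,((h>100)&(h<125)&(s>110)),30,rj,n+' blue')
im=T
for n,r,k in(('top',(385,225,435,275),10),):
    x0,y0,x1,y1=r; a=cv2.resize(T['frame'][y0:y1,x0:x1],None,fx=8,fy=8,interpolation=cv2.INTER_NEAREST)
    b=cv2.resize(S['frame'][255:335,175:245],(350,400),interpolation=cv2.INTER_NEAREST)
    c=cv2.resize(T['frame'][180:270,225:325],(400,360),interpolation=cv2.INTER_NEAREST)
    o=np.zeros((400,800,3),np.uint8); o[:,:400]=a; o[:,400:750]=b; o=o
    cv2.imwrite('pics/crop.png',o)
for nm,u,v,z in(('purple',373,267,120),('purple2',424,180,120),('brushA',373,132,15),('brushB',364,192,15),('drop',438,298,5),('sq',483,205,5),('magnet',475,238,5),('handle',237,213,190)): print(nm,ray(T,u,v,z).round())
E
```

```text
top capwhite [ 450.9 -301. ] [46.8 48.3] 82.6 (402, 238, 19, 19)
top blue [606.7  21.9] [31.2 43. ] 0.8 (294, 193, 15, 11)
top blue [536.4  72.7] [64.6 30.6] 1.1 (279, 210, 11, 22)
scene bead [ 457.5 -297.5] [49.9 49.5] 83.0 (192, 272, 28, 22)
scene bead [ 390.3 -298.5] [28.3 29.5] 61.1 (185, 262, 13, 10)
scene blue [622.4  14.9] [60.9 52.4] 87.5 (341, 274, 22, 23)
scene blue [520.6  63.9] [ 34.8 142.4] 88.1 (323, 239, 33, 34)
purple [ 392. -191.  120.]
purple2 [ 649. -341.  120.]
brushA [ 823. -201.   15.]
brushB [ 631. -173.   15.]
drop [ 307. -401.    5.]
sq [ 597. -545.    5.]
magnet [ 493. -518.    5.]
handle [534. 197. 190.]
```

View pics/crop.png

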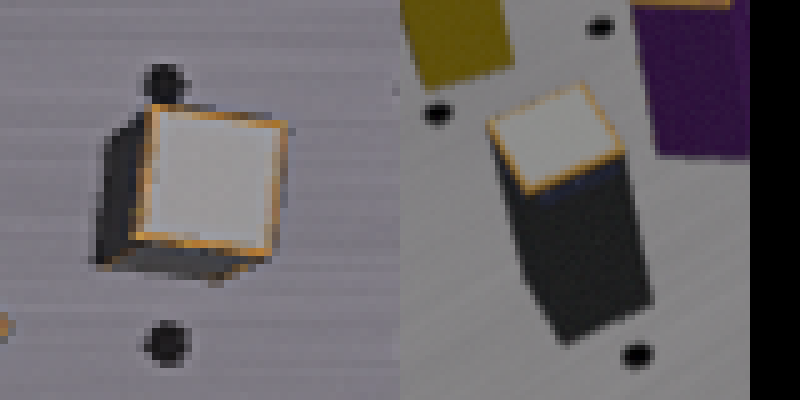

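>>> step_arm(
  targets=[
    [[0, 0, 0.1], [1, -0.9, 0.1], 1],
    [[0, 0, 0.1], [1, -0.9, 0.1], 1],
    [[0, 0, 0.1], [1, -0.9, 0.1], 1],
    [[0, 0, 0.1], [1, -0.9, 0.1], 1],
    [[0, 0, 0.1], [1, -0.9, 0.1], 1],
    [[0, 0, 0.1], [1, -0.9, 0.1], 1],
    [[0, 0, 0.1], [1, -0.9, 0.1], 1],
    [[0, 0, 0.1], [1, -0.9, 0.1], 1],
    [[0, 0, 0.1], [1, -0.9, 0.1], 1],
    [[0, 0, 0.1], [1, -0.9, 0.1], 1],
    [[0, 0, 0], [1, -0.9, 0.1], 1],
    [[0, 0, 0], [1, -0.9, 0.1], 1],
  ],
)

```text
time: 1.3
tool_pos: [410.8, 384.4, 316.0]
orientation: [[-0.992, 0.125, -0.0], [0.125, 0.992, -0.0], [0.0, -0.0, -1.0]]
wrist_force: [-0.5, 1.1, -1.3]
opening: 1.001
grip_force: 0.0
```

>>> step_arm(
  targets=[
    [[0, 0, 0], [1, -1, 0], 1],
    [[0, 0, 0], [1, -1, 0], 1],
    [[0, 0, 0], [1, -1, 0], 1],
    [[0, 0, 0], [0.8, -1, 0], 1],
    [[0, 0, 0], [0.6, -1, 0], 1],
    [[0, 0, 0], [0.4, -1, 0], 1],
    [[0, 0, 0], [0.2, -1, 0], 1],
    [[0, 0, 0], [0, -1, 0], 1],
    [[0, 0, 0], [0, -1, 0], 1],
    [[0, 0, 0], [0, -1, 0], 1],
    [[0, 0, 0], [0, -1, 0], 1],
    [[0, 0, 0], [0, -1, 0], 1],
  ],
)

```text
time: 2.5
tool_pos: [509.7, 144.4, 316.1]
orientation: [[-0.992, 0.125, -0.0], [0.125, 0.992, 0.0], [0.0, 0.0, -1.0]]
wrist_force: [0.2, -0.6, -0.9]
opening: 1.0
grip_force: 0.0
```

>>> step_arm(
  targets=[
    [[0, 0, 0], [0, -1, 0], 1],
    [[0, 0, 0], [0, -1, 0], 1],
    [[0, 0, 0], [0, -1, 0], 1],
    [[0, 0, 0], [0, -1, 0], 1],
    [[0, 0, 0], [0, 0, 0], 1],
    [[0, 0, 0], [0, 0, 0], 1],
  ],
)

```text
time: 3.1
tool_pos: [509.9, 65.6, 316.2]
orientation: [[-0.992, 0.126, -0.0], [0.126, 0.992, 0.001], [0.0, 0.001, -1.0]]
wrist_force: [0.4, -0.3, 0.1]
opening: 1.002
grip_force: 0.0
```

```bash
python3 - <<'E'
from h import *
im=snap('wrist','w1'); print((-np.array(im['R']).T@np.array(im['t']).ravel()).round(),np.array(im['R']).round(2).tolist())
E
```

```text
[440.  74. 409.] [[0.13, 0.99, 0.0], [0.96, -0.12, 0.25], [0.25, -0.03, -0.97]]
```

View pics/w1.png

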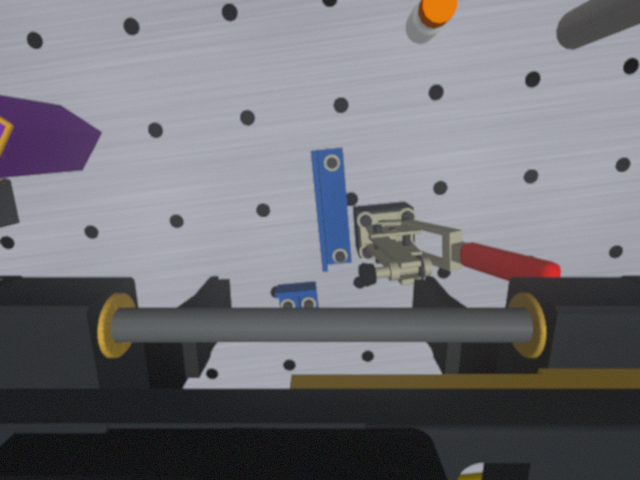

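```bash
python3 - <<'E'
from h import *
im=load('w1'); f=im['frame']
h,s,v=cv2.split(cv2.cvtColor(f,cv2.COLOR_BGR2HSV)); m=(h>98)&(h<128)&(s>110)&(v>40)
P=[]
for r in range(160,265,8):
    c=np.where(m[r,300:360])[0]+300; P.append((r,c.min(),c.max()))
print(P)
for k in(1,2):
  for z in(0,30):
    w=np.array([ray(im,p[k]-.5+(k-1),p[0],z) for p in P]); a=np.polyfit(w[:,0],w[:,1],1); print('edge',k,'z',z,'slope',a[0].round(4),'y@500',np.polyval(a,500).round(1), 'y@590',np.polyval(a,590).round(1))
for r in(180,220,250): print(f[r,308:335].max(axis=1).tolist())
for u,v_ in((311,151),(342,148),(323,271),(351,263)): print('fence c',ray(im,u,v_,30).round(1),ray(im,u,v_,0).round(1))
c=np.argwhere(m[275:308,268:325])+[275,268]
for col in range(276,318,6):
    q=c[c[:,1]==col,0]; print('stop',col,q.min(),ray(im,col,q.min()-.5,30).round(1),ray(im,col,q.min()-.5,0).round(1))
cv2.imwrite('pics/w1c.png',cv2.resize(f[140:315,260:380],None,fx=4.5,fy=3.4))
E
```

```text
[(160, np.int64(312), np.int64(342)), (168, np.int64(313), np.int64(343)), (176, np.int64(314), np.int64(343)), (184, np.int64(315), np.int64(344)), (192, np.int64(316), np.int64(345)), (200, np.int64(316), np.int64(347)), (208, np.int64(317), np.int64(346)), (216, np.int64(318), np.int64(346)), (224, np.int64(319), np.int64(347)), (232, np.int64(320), np.int64(348)), (240, np.int64(320), np.int64(348)), (248, np.int64(321), np.int64(349)), (256, np.int64(322), np.int64(350)), (264, np.int64(323), np.int64(326))]
edge 1 z 0 slope -0.0285 y@500 61.0 y@590 58.5
edge 1 z 30 slope -0.0285 y@500 61.9 y@590 59.3
edge 2 z 0 slope -0.1189 y@500 93.9 y@590 83.2
edge 2 z 30 slope -0.1189 y@500 91.9 y@590 81.2
[172, 175, 173, 173, 164, 151, 153, 156, 159, 156, 144, 129, 142, 150, 153, 153, 154, 153, 154, 153, 155, 155, 155, 153, 155, 154, 152]
[175, 173, 171, 172, 173, 172, 173, 170, 161, 150, 153, 157, 157, 155, 144, 129, 138, 148, 150, 150, 150, 152, 150, 152, 152, 151, 151]
[173, 173, 173, 174, 172, 173, 172, 172, 175, 172, 173, 162, 150, 150, 155, 156, 154, 145, 133, 147, 153, 153, 152, 151, 151, 146, 141]
fence c [442.3  63.7  30. ] [442.4  62.8   0. ]
fence c [443.3  95.   30. ] [443.5  96.6   0. ]
fence c [570.3  59.8  30. ] [580.6  58.7   0. ]
fence c [565.   91.2  30. ] [574.9  92.6   0. ]
stop 276 292 [587.6   4.9  30. ] [599.3  -0.6   0. ]
stop 282 291 [587.3  11.7  30. ] [598.9   6.8   0. ]
stop 288 290 [587.   18.5  30. ] [598.6  14.1   0. ]
stop 294 288 [585.4  25.5  30. ] [596.9  21.6   0. ]
stop 300 287 [585.1  32.3  30. ] [596.6  28.9   0. ]
stop 306 286 [584.8  39.   30. ] [596.2  36.2   0. ]
stop 312 284 [583.3  45.9  30. ] [594.6  43.7   0. ]
```

View pics/w1c.png

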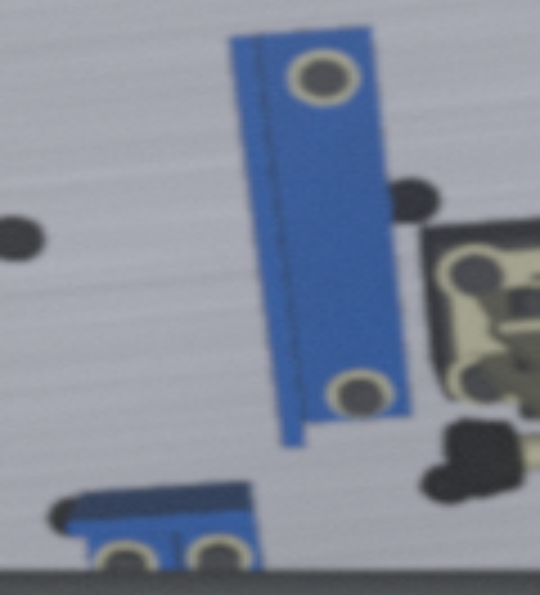

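```bash
python3 - <<'E'
from h import *
im=load('w1'); f=im['frame']; T=load('top0'); S=load('scene0')
g=cv2.GaussianBlur(cv2.cvtColor(f,cv2.COLOR_BGR2GRAY),(3,3),0).astype(float)
for col in range(284,316,5):
    d=np.diff(g[274:302,col]); a=274+d.argmin()+.5; b=274+d.argmax()+.5
    print(col,a,ray(im,col,a,0).round(1),b,ray(im,col,b,30).round(1))
th=-0.0285; o=np.array([591,59.4]); R=np.array([[np.cos(th),-np.sin(th)],[np.sin(th),np.cos(th)]])
for p in((-150,0,30),(-20,0,30),(0,-10,30),(0,-56,30),(0,-10,0),(0,-56,0)):
    w=[*(o+R@p[:2]),p[2]]; print(p,np.round(w,1),proj(im,w).round(1),proj(T,w).round(1),proj(S,w).round(1))
E
```

```text
284 283.5 [590.4  10.5   0. ] 298.5 [597.1  12.5  30. ]
289 283.5 [591.1  16.4   0. ] 298.5 [597.8  18.   30. ]
294 282.5 [590.6  22.5   0. ] 291.5 [590.2  24.8  30. ]
299 282.5 [591.4  28.5   0. ] 290.5 [589.7  30.5  30. ]
304 281.5 [590.9  34.5   0. ] 297.5 [598.7  34.9  30. ]
309 281.5 [591.6  40.5   0. ] 296.5 [598.2  40.6  30. ]
314 281.5 [592.4  46.4   0. ] 298.5 [601.3  45.8  30. ]
(-150, 0, 30) [441.1  63.7  30. ] [310.9 149.8] [286.4 251.6] [320.3 237.8]
(-20, 0, 30) [571.  60.  30.] [323.2 271.6] [288.4 209.3] [350.6 265.3]
(0, -10, 30) [590.7  49.4  30. ] [316.  289.4] [291.9 203. ] [352.7 271.6]
(0, -56, 30) [589.4   3.4  30. ] [274.9 293.1] [306.9 203.6] [339.1 279.6]
(0, -10, 0) [590.7  49.4   0. ] [316.3 279.9] [292.2 204.6] [352.  279.1]
(0, -56, 0) [589.4   3.4   0. ] [278.  283.4] [307.  205.2] [338.6 287.2]
```

>>> step_arm(
  targets=[
    [[0, 0, 0], [0, -1, 0], 1],
    [[0, 0, 0], [0, -1, 0], 1],
    [[0, 0, 0], [0, -1, 0], 1],
    [[0, 0, 0], [0, -1, 0], 1],
    [[0, 0, 0], [0, -1, 0], 1],
    [[0, 0, 0], [0, -1, 0], 1],
    [[0, 0, 0], [0, -1, 0], 1],
    [[0, 0, 0], [-0.3, -1, 0], 1],
    [[0, 0, 0], [-0.3, -1, 0], 1],
    [[0, 0, 0], [-0.3, -1, 0], 1],
    [[0, 0, 0], [-0.3, -1, 0], 1],
    [[0, 0, 0], [-0.3, -1, 0], 1],
  ],
)

```text
time: 4.35
tool_pos: [480.3, -174.1, 316.2]
orientation: [[-0.992, 0.123, -0.0], [0.123, 0.992, 0.0], [0.0, 0.0, -1.0]]
wrist_force: [-0.1, -0.6, 0.8]
opening: 1.001
grip_force: 0.0
```

>>> step_arm(
  targets=[
    [[0, 0, 0], [-0.3, -1, 0], 1],
    [[0, 0, 0], [-0.3, -1, 0], 1],
    [[0, 0, 0], [-0.3, -1, 0], 1],
    [[0, 0, 0], [-0.3, -1, 0], 1],
    [[0, 0, 0], [-0.1, -1, 0], 1],
    [[0, 0, 0], [0, -1, 0], 1],
    [[0, 0, 0], [0, -0.2, 0], 1],
    [[0, 0, 0], [0, 0, -1], 1],
    [[0, 0, 0], [0, 0, -1], 1],
    [[0, 0, 0], [0, 0, -1], 1],
    [[0, 0, 0], [0, 0, -0.5], 1],
    [[0, 0, 0], [0, 0, 0], 1],
  ],
)

```text
time: 5.55
tool_pos: [454.2, -297.3, 245.1]
orientation: [[-0.992, 0.124, -0.002], [0.124, 0.992, 0.001], [0.002, 0.001, -1.0]]
wrist_force: [0.5, 0.0, 0.6]
opening: 1.0
grip_force: 0.0
```

```bash
python3 - <<'E'
from h import *
im=snap('wrist','w2'); print(env.get_obs()['tool_pos'])
for p in((454,-299,120),(451,-301,120)): print(proj(im,p))
E
```

```text
[ 454.48333637 -297.84004528  246.26217359]
[318.48846428 263.79418358]
[314.70913692 259.62799215]
```

View pics/w2.png

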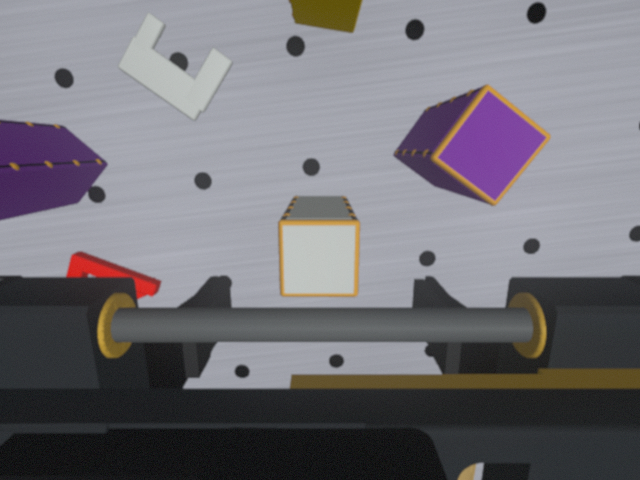

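The wrist view shows the cap centred at (319,259), square to the gripper, with the strip on the robot side. I'll descend and grip.

>>> step_arm(
  targets=[
    [[0, 0, 0], [-0.1, -0.05, -1], 1],
    [[0, 0, 0], [0, 0, -1], 1],
    [[0, 0, 0], [0, 0, -1], 1],
    [[0, 0, 0], [0, 0, -1], 1],
    [[0, 0, 0], [0, 0, -1], 1],
    [[0, 0, 0], [0, 0, -0.3], 1],
    [[0, 0, 0], [0, 0, 0], 0],
    [[0, 0, 0], [0, 0, 0], 0],
    [[0, 0, 0], [0, 0, 0], 0],
    [[0, 0, 0], [0, 0, 0], 0],
    [[0, 0, 0], [0, 0, 0], 0],
    [[0, 0, 0], [0, 0, 0], 0],
  ],
  newtons=30,
)

```text
time: 6.8
tool_pos: [452.4, -299.5, 140.6]
orientation: [[-0.992, 0.125, 0.001], [0.125, 0.992, 0.0], [-0.0, 0.0, -1.0]]
wrist_force: [-0.3, 1.4, 3.5]
opening: 0.569
grip_force: 30.0
```

>>> step_arm(
  targets=[
    [[0, 0, 0], [0, 0, 1], 0],
    [[0, 0, 0], [0.5, 0, 0.5], 0],
    [[0, 0, 0], [1, 0, 0], 0],
    [[0, 0, 0], [1, 0.4, 0], 0],
    [[0, 0, 0.1], [0.2, 1, 0], 0],
    [[0, 0, 0.1], [0, 1, 0], 0],
    [[0, 0, 0.1], [0, 1, 0], 0],
    [[0, 0, 0.1], [0, 1, 0], 0],
    [[0, 0, 0.1], [0, 1, 0], 0],
    [[0, 0, 0.1], [0, 1, 0], 0],
    [[0, 0, 0.05], [0, 1, 0], 0],
    [[0, 0, 0], [0, 1, 0], 0],
  ],
)

```text
time: 8.0
tool_pos: [505.3, -130.7, 169.4]
orientation: [[-1.0, 0.028, -0.002], [0.028, 1.0, 0.0], [0.002, 0.0, -1.0]]
wrist_force: [0.9, 0.6, -7.1]
opening: 0.573
grip_force: 30.0
```

>>> step_arm(
  targets=[
    [[0, 0, 0], [-0.3, 1, 0], 0],
    [[0, 0, 0], [-0.7, 1, 0], 0],
    [[0, 0, 0], [-0.8, 1, 0], 0],
    [[0, 0, 0], [-0.5, 0.8, 0], 0],
    [[0, 0, 0], [-0.4, 0, 0], 0],
    [[0, 0, 0], [0, 0, -0.7], 0],
    [[0, 0, 0], [0, 0, -0.5], 0],
    [[0, 0, 0], [0, 0, -0.15], 0],
    [[0, 0, 0], [0, 0, -0.1], 0],
    [[0, 0, 0], [0, 0, 0], 0],
  ],
)

```text
time: 9.0
tool_pos: [452.2, -55.9, 141.1]
orientation: [[-1.0, 0.029, -0.0], [0.029, 1.0, -0.0], [0.0, -0.0, -1.0]]
wrist_force: [0.7, 0.2, -6.4]
opening: 0.572
grip_force: 30.0
```

>>> step_arm(
  targets=[
    [[0, 0, 0], [0, 0, -0.08], 0],
    [[0, 0, 0], [0, 0, 0], 0],
    [[0, 0, 0], [0, 0, 0], 1],
    [[0, 0, 0], [0, 0, 0], 1],
    [[0, 0, 0], [0, 0, 0], 1],
    [[0, 0, 0], [0, 0, 1], 1],
    [[0, 0, 0], [0, 0, 1], 1],
    [[0, 0, 0], [0, 0, 1], 1],
    [[0, 0, 0], [0, 0, 1], 1],
    [[0, 0, 0], [-0.5, 0, 0.2], 0],
    [[0, 0, 0], [-1, 0, 0], 0],
    [[0, 0, 0], [-1, 0, 0], 0],
  ],
)

```text
time: 10.2
tool_pos: [401.9, -55.6, 223.9]
orientation: [[-1.0, 0.028, 0.001], [0.028, 1.0, -0.0], [-0.001, -0.0, -1.0]]
wrist_force: [0.1, -0.7, -0.2]
opening: 0.815
grip_force: 0.0
```

>>> step_arm(
  targets=[
    [[0, 0, 0], [0, 0, 0], 0],
    [[0, 0, 0], [0, 0, 0], 0],
    [[0, 0, 0], [0, 0, -0.7], 0],
    [[0, 0, 0], [0, 0, -1], 0],
    [[0, 0, 0], [0, 0, -1], 0],
    [[0, 0, 0], [0, 0, 0], 0],
  ],
)

```text
time: 10.8
tool_pos: [401.6, -55.7, 167.9]
orientation: [[-1.0, 0.028, -0.004], [0.028, 1.0, -0.001], [0.004, -0.001, -1.0]]
wrist_force: [0.2, 0.1, -0.7]
opening: 0.264
grip_force: 0.0
```

>>> step_arm(
  targets=[
    [[0, 0, 0], [0.3, 0, 0], 0],
    [[0, 0, 0], [0.3, 0, 0], 0],
    [[0, 0, 0], [0.3, 0, 0], 0],
    [[0, 0, 0], [0.3, 0, 0], 0],
    [[0, 0, 0], [0.3, 0, 0], 0],
    [[0, 0, 0], [0.3, 0, 0], 0],
    [[0, 0, 0], [0.3, 0, 0], 0],
  ],
)

```text
time: 11.5
tool_pos: [444.9, -55.6, 169.8]
orientation: [[-1.0, 0.028, 0.0], [0.028, 1.0, 0.0], [-0.0, 0.0, -1.0]]
wrist_force: [-0.9, 0.3, 1.2]
opening: 0.005
grip_force: 0.4
```

>>> step_arm(
  targets=[
    [[0, 0, 0], [0.3, 0, 0], 0],
    [[0, 0, 0], [0.3, 0, 0], 0],
    [[0, 0, 0], [0.3, 0, 0], 0],
    [[0, 0, 0], [0, 0, 0], 0],
    [[0, 0, 0], [0, 0, 0], 0],
    [[0, 0, 0], [0, 0, 1], 0],
    [[0, 0, 0], [0, 0, 1], 0],
    [[0, 0, 0], [0, 0, 1], 0],
    [[0, 0, 0], [0, 0, 1], 1],
    [[0, 0, 0], [0, 0, 0], 1],
  ],
)

```text
time: 12.5
tool_pos: [463.0, -55.7, 252.0]
orientation: [[-1.0, 0.028, 0.004], [0.028, 1.0, 0.001], [-0.004, 0.001, -1.0]]
wrist_force: [-0.4, -0.1, -0.5]
opening: 0.111
grip_force: 0.0
```

```bash
python3 - <<'E'
from h import *
im=snap('wrist','w3'); print(env.get_obs()['tool_pos']); im=snap('scene','s3')
a=load('w3')['frame']; b=load('s3')['frame'][180:400,200:420]
o=np.zeros((440,800,3),np.uint8); o[:270,:360]=cv2.resize(a,(360,270)); o[:,360:800]=cv2.resize(b,(440,440)); cv2.imwrite('pics/c3.png',o)
E
```

```text
[462.48954767 -55.63725398 250.52814053]
```

View pics/c3.png

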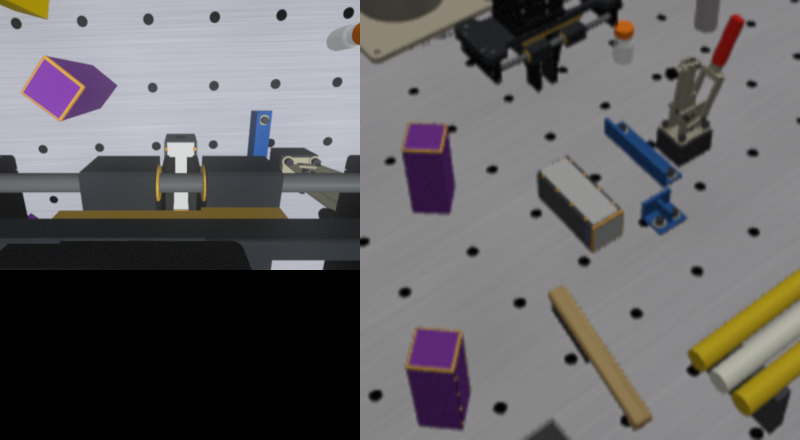

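The box lies strip up with its cap towards +x, parallel to the fence. I'll measure its top face.

```bash
python3 - <<'E'
from h import *
im=load('s3'); f=im['frame']; h,s,v=cv2.split(cv2.cvtColor(f,cv2.COLOR_BGR2HSV))
# crop scale 2: box top corners near (540,175),(568,157),(622,210),(594,227) in picture -> region
m=np.zeros(v.shape,np.uint8); x0,y0,x1,y1=280,250,340,310
m[y0:y1,x0:x1]=((v>110))[y0:y1,x0:x1]*255
print(np.array2string(v[268,280:335]),np.array2string(v[290,280:335]))
for cu,cv_ in((540,175),(568,157),(622,210),(594,227),(594,250)):
    u,w=200+(cu-360)/2,180+cv_/2; print((u,w),ray(im,u,w,50 if cv_<250 else 0).round(1))
E
```

```text
[137 135 134 135 135 135 136 135  94  44  51 101  87 127 146 149 147 146
 146 147 147 146 147 147 147 146 147 147 147 147 147 138 116  71  65  31
   9   5   4  23  84 135 139 140 140 140 139 138 137 135 135 135 136 137
 138] [139 139 139 139 139 141 138 138 138 140 139 138 138 137 137 137 136 136
 138 134 111  69  37  31  32  33  31  32  31  30  32  36  71  66  83 132
 147 147 139 136 131 126 144 125 101  77  76  79  78  79  78  98 132 136
 134]
(290.0, 267.5) [491.7 -80.1  50. ]
(304.0, 258.5) [489.4 -32.2  50. ]
(331.0, 285.0) [602.6 -35.9  50. ]
(317.0, 293.5) [601.7 -80.4  50. ]
(317.0, 305.0) [599.3 -77.7   0. ]
```

>>> step_arm(
  targets=[
    [[0, 0, 0], [1, 0, 0], 1],
    [[0, 0, 0], [1, 0, 0], 1],
    [[0, 0, 0], [1, 0, 0], 1],
    [[0, 0, 0], [1, -0.1, 0], 1],
    [[0, 0, 0], [0.1, 0, -1], 1],
    [[0, 0, 0], [0, 0, -1], 1],
    [[0, 0, 0], [0, 0, -1], 1],
    [[0, 0, 0], [0, 0, -1], 1],
    [[0, 0, 0], [0, 0, -1], 1],
    [[0, 0, 0], [0, 0, -1], 1],
    [[0, 0, 0], [0, 0, -1], 1],
    [[0, 0, 0], [0, 0, -1], 1],
  ],
)

```text
time: 13.8
tool_pos: [543.2, -57.7, 87.7]
orientation: [[-1.0, 0.029, -0.002], [0.029, 1.0, -0.0], [0.002, -0.0, -1.0]]
wrist_force: [0.3, 0.9, -0.1]
opening: 0.999
grip_force: 0.0
```

>>> step_arm(
  targets=[
    [[0, 0, 0], [0, 0, -0.4], 1],
    [[0, 0, 0], [0, 0, 0], 0],
    [[0, 0, 0], [0, 0, 0], 0],
    [[0, 0, 0], [0, 0, 0], 0],
    [[0, 0, 0], [0, 0, 0], 0],
    [[0, 0, 0], [0, 0, 0], 0],
    [[0, 0, 0], [0, 0, 0.4], 0],
    [[0, 0, 0], [-0.7, 0.4, 0], 0],
    [[0, 0, 0], [-0.5, 0.7, 0], 0],
    [[0, 0, 0], [0, 0.8, 0], 0],
    [[0, 0, 0], [0, 0, -0.3], 0],
    [[0, 0, 0], [0, 0, 0], 0],
  ],
)

```text
time: 15.0
tool_pos: [520.6, -17.7, 84.4]
orientation: [[-1.0, 0.026, 0.001], [0.026, 1.0, 0.002], [-0.001, 0.002, -1.0]]
wrist_force: [-0.6, 4.2, 1.0]
opening: 0.567
grip_force: 30.0
```

```bash
python3 - <<'E'
from h import *
im=snap('scene','s4'); b=im['frame'][200:340,240:440]; cv2.imwrite('pics/c4.png',cv2.resize(b,(800,560)))
E
```

```text
(no output)
```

View pics/c4.png

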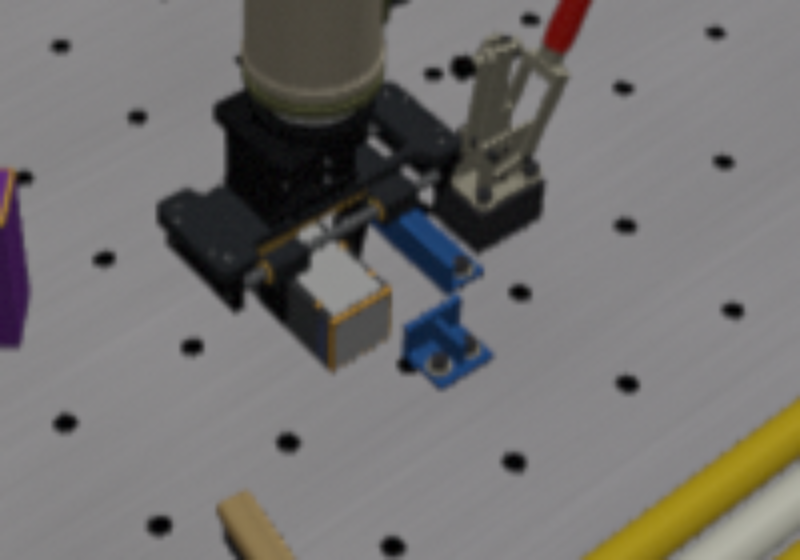

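```bash
python3 - <<'E'
from h import *
im=load('s4'); th=-.0285; c,s=np.cos(th),np.sin(th)
for u,v,z in((323.2,292.5,0),(323.2,279.5,50),(337.2,272.5,50)):
    w=ray(im,u,v,z); d=w[:2]-[591.5,59.4]; print(w.round(1),(c*d[0]+s*d[1]).round(1),(-s*d[0]+c*d[1]).round(1))
E
```

```text
[577.9 -39.4   0. ] -10.7 -99.1
[576.5 -39.5  50. ] -12.2 -99.2
[580.8   3.5  50. ] -9.1 -56.2
```

>>> step_arm(
  targets=[
    [[0, 0, 0], [0, 0, 0], 1],
    [[0, 0, 0], [0, 0, 0], 1],
    [[0, 0, 0], [0, 0, 0], 1],
    [[0, 0, 0], [0, 0, 0], 1],
    [[0, 0, 0], [0, 0, 1], 1],
    [[0, 0, 0], [0, -1, 1], 1],
    [[0, 0, 0], [0, -1, 1], 0],
    [[0, 0, 0.5], [0, -1, 0], 0],
  ],
)

```text
time: 15.85
tool_pos: [521.5, -80.7, 146.2]
orientation: [[-0.999, -0.047, 0.004], [-0.047, 0.999, 0.0], [-0.004, -0.0, -1.0]]
wrist_force: [0.2, 0.1, -0.2]
opening: 0.89
grip_force: 0.0
```

```bash
python3 - <<'E'
from h import *
o=env.get_obs();print(np.round(o['joints'],3),o['tool_pos'],np.round(o['orientation'],2).tolist())
E
```

```text
[-0.413  0.274  0.548  1.913 -0.17   0.996  1.829] [521.48168424 -80.67806952 146.22157089] [[-1.0, -0.05, 0.0], [-0.05, 1.0, 0.0], [-0.0, -0.0, -1.0]]
```

>>> step_arm(
  targets=[
    [[0, 0, 1], [0, 0, 0], 0],
    [[0, 0, 1], [0, 0, 0], 0],
  ],
)

```text
time: 16.05
tool_pos: [520.1, -80.6, 143.8]
orientation: [[-0.939, -0.344, 0.0], [-0.344, 0.939, -0.0], [-0.0, -0.0, -1.0]]
wrist_force: [-0.5, 0.4, 0.6]
opening: 0.719
grip_force: 0.0
```

```bash
python3 - <<'E'
from h import *
o=env.get_obs();print(np.round(o['joints'],3),np.round(o['orientation'],2).tolist())
E
```

```text
[-0.371  0.272  0.499  1.914 -0.154  0.993  2.119] [[-0.94, -0.34, 0.0], [-0.34, 0.94, -0.0], [-0.0, -0.0, -1.0]]
```

>>> step_arm(
  targets=[
    [[0, 0, -0.85], [0, -0.5, 0], 0],
    [[0, 0, -0.85], [0, -0.5, 0], 0],
    [[0, 0, -0.83], [0, -0.4, 0], 0],
    [[0.87, 0, 0], [0, 0, 0], 0],
    [[0.87, 0, 0], [0, 0, 0], 0],
    [[0.87, 0, 0], [0, 0, 0], 0],
    [[0.87, 0, 0], [0, 0, 0], 0],
    [[0, 0, 0], [0, 0, -0.9], 0],
    [[0, 0, 0], [0, 0, -1], 0],
    [[0, 0, 0], [0, 0, -1], 0],
    [[0, 0, 0], [0, 0, 0], 0],
  ],
)

```text
time: 17.15
tool_pos: [518.5, -106.3, 82.3]
orientation: [[-0.999, 0.034, -0.006], [0.027, 0.868, 0.497], [0.022, 0.496, -0.868]]
wrist_force: [-0.5, 0.3, -1.0]
opening: 0.005
grip_force: 0.0
```

>>> step_arm(
  targets=[
    [[0, 0, 0], [0, 0.5, 0], 0],
    [[0, 0, 0], [0, 0.5, 0], 0],
    [[0, 0, 0], [0, 0.5, 0], 0],
    [[0, 0, 0], [0, 0.5, 0], 0],
    [[0, 0, 0], [0, 0.5, 0], 0],
    [[0, 0, 0], [0, 0.5, 0], 0],
  ],
)

```text
time: 17.75
tool_pos: [520.6, -47.5, 86.3]
orientation: [[-0.999, 0.033, 0.002], [0.029, 0.867, 0.498], [0.015, 0.497, -0.867]]
wrist_force: [0.8, -6.2, 3.6]
opening: 0.003
grip_force: 2.9
```

>>> step_arm(
  targets=[
    [[0, 0, 0], [0, 0.2, 0], 0],
    [[0, 0, 0], [0, 0.2, 0], 0],
    [[0, 0, 0], [0, 0, 0], 0],
  ],
)

```text
time: 18.05
tool_pos: [520.5, -39.4, 86.2]
orientation: [[-0.999, 0.032, 0.001], [0.028, 0.866, 0.498], [0.015, 0.498, -0.867]]
wrist_force: [1.1, -3.1, 1.8]
opening: 0.003
grip_force: 1.4
```

```bash
python3 - <<'E'
from h import *
im=snap('scene','s5'); b=im['frame'][200:340,240:440]; cv2.imwrite('pics/c5.png',cv2.resize(b,(800,560)))
E
```

View pics/c5.png

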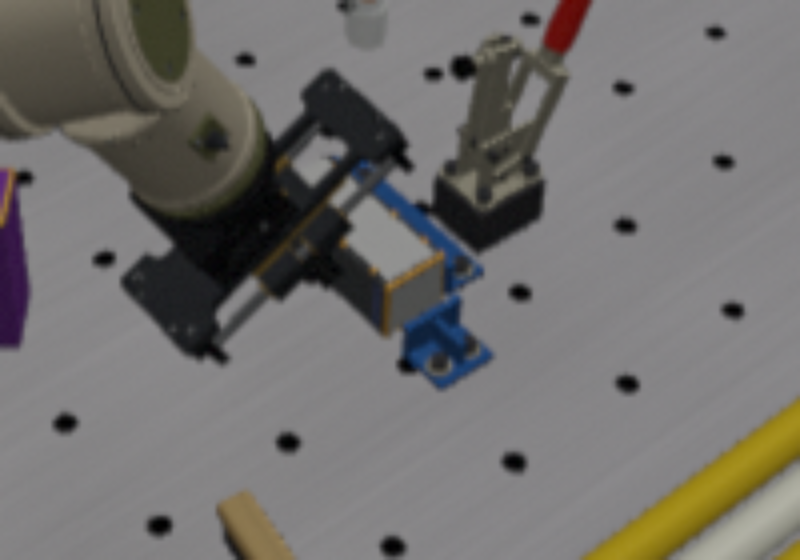

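The box is nearly at the fence; its cap corner is at (385,335). I'll push a bit further until the force rises.

>>> step_arm(
  targets=[
    [[0, 0, 0], [0, 0.1, 0], 0],
    [[0, 0, 0], [0, 0.1, 0], 0],
    [[0, 0, 0], [0, 0, 0], 0],
  ],
)

```text
time: 18.4
tool_pos: [520.6, -36.2, 86.1]
orientation: [[-0.999, 0.033, 0.001], [0.029, 0.867, 0.498], [0.015, 0.498, -0.867]]
wrist_force: [0.6, -5.7, 3.9]
opening: 0.005
grip_force: 2.8
```

>>> step_arm(
  targets=[
    [[0, 0, 0], [0, 0.1, 0], 0],
    [[0, 0, 0], [0, 0, 0], 0],
  ],
)

```text
time: 18.6
tool_pos: [520.6, -34.3, 86.1]
orientation: [[-0.999, 0.033, 0.001], [0.03, 0.867, 0.498], [0.015, 0.498, -0.867]]
wrist_force: [0.3, -6.2, 4.1]
opening: 0.004
grip_force: 3.0
```

>>> step_arm(
  targets=[
    [[0, 0, 0], [0, 0.1, 0], 0],
    [[0, 0, 0], [0, 0, 0], 0],
  ],
)

```text
time: 18.8
tool_pos: [520.5, -32.6, 86.1]
orientation: [[-0.999, 0.033, 0.001], [0.03, 0.867, 0.498], [0.015, 0.497, -0.867]]
wrist_force: [0.0, -6.7, 4.5]
opening: 0.006
grip_force: 3.5
```

>>> step_arm(
  targets=[
    [[0, 0, 0], [0, 0.1, 0], 0],
    [[0, 0, 0], [0, 0, 0], 0],
  ],
)

```text
time: 19.0
tool_pos: [520.2, -32.0, 86.1]
orientation: [[-0.999, 0.034, 0.002], [0.031, 0.868, 0.496], [0.015, 0.496, -0.868]]
wrist_force: [-3.4, -12.6, 8.2]
opening: 0.004
grip_force: 6.2
```

>>> step_arm(
  targets=[
    [[0, 0, 0], [0, 0.1, 0], 0],
    [[0, 0, 0], [0, 0, 0], 0],
  ],
)

```text
time: 19.2
tool_pos: [519.9, -31.3, 86.1]
orientation: [[-0.999, 0.035, 0.002], [0.032, 0.868, 0.495], [0.016, 0.495, -0.869]]
wrist_force: [-5.5, -17.4, 11.2]
opening: 0.003
grip_force: 8.8
```

>>> step_arm(
  targets=[
    [[0, 0, 0], [0, -0.5, 0], 0],
    [[0, 0, 0], [0, -0.8, 0.7], 0],
    [[-0.87, 0, 0], [0, 0, 1], 0],
    [[-0.87, 0, 0], [-1, 0, 1], 0],
    [[-0.87, 0, 0], [-1, 0, 0], 0],
    [[-0.87, 0, 0], [-1, 0, 0], 0],
    [[0, 0, 0], [-1, 0.8, 0], 0],
    [[0, 0, 0], [-0.4, 1, 0], 0],
    [[0, 0, 0], [0, 1, 0], 0],
    [[0, 0, 0], [0, 1, 0], 0],
    [[0, 0, 0], [0, 1, 0], 0],
    [[0, 0, 0], [0, 0, 0], 0],
  ],
)

```text
time: 20.4
tool_pos: [431.6, 45.2, 139.5]
orientation: [[-1.0, 0.029, -0.001], [0.029, 1.0, 0.001], [0.001, 0.001, -1.0]]
wrist_force: [-0.3, -0.7, 0.2]
opening: 0.0
grip_force: 0.0
```

```bash
python3 - <<'E'
from h import *
im=snap('top','t6'); cv2.imwrite('pics/c6.png',cv2.resize(im['frame'][150:300,200:350],(600,600),interpolation=cv2.INTER_CUBIC))
print(env.get_obs()['tool_pos'])
E
```

```text
[431.71944048  43.65321159 139.50849772]
```

View pics/c6.png

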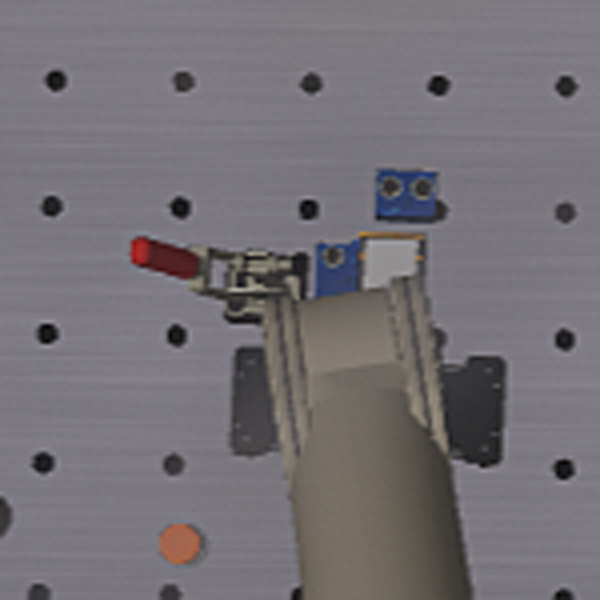

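>>> step_arm(
  targets=[
    [[0, 0, 0], [0, -0.35, -1], 0],
    [[0, 0, 0], [0, 0, -1], 0],
    [[0, 0, 0], [0, 0, -0.3], 0],
    [[0, 0, 0], [0.4, 0, 0], 0],
    [[0, 0, 0], [0.4, 0, 0], 0],
    [[0, 0, 0], [0.3, 0, 0], 0],
    [[0, 0, 0], [0.15, 0, 0], 0],
    [[0, 0, 0], [0, 0, 0], 0],
  ],
)

```text
time: 21.25
tool_pos: [457.5, 35.2, 94.0]
orientation: [[-0.999, 0.033, -0.001], [0.033, 0.999, -0.0], [0.001, -0.0, -1.0]]
wrist_force: [-3.5, -1.7, 1.7]
opening: 0.006
grip_force: 2.1
```

>>> step_arm(
  targets=[
    [[0, 0, 0], [0.1, 0, 0], 0],
    [[0, 0, 0], [0.1, 0, 0], 0],
    [[0, 0, 0], [0, 0, 0], 0],
  ],
)

```text
time: 21.55
tool_pos: [460.3, 35.2, 93.9]
orientation: [[-0.999, 0.033, -0.004], [0.033, 0.999, -0.0], [0.004, -0.0, -1.0]]
wrist_force: [-11.8, -1.9, 8.2]
opening: 0.004
grip_force: 5.5
```

>>> step_arm(
  targets=[
    [[0, 0, 0], [0.1, 0, 0], 0],
    [[0, 0, 0], [0, 0, 0], 0],
  ],
)

```text
time: 21.75
tool_pos: [460.6, 35.2, 93.5]
orientation: [[-0.999, 0.033, -0.008], [0.033, 0.999, 0.0], [0.008, -0.0, -1.0]]
wrist_force: [-20.3, -0.2, 16.5]
opening: 0.004
grip_force: 10.0
```

>>> step_arm(
  targets=[
    [[0, 0, 0], [-0.7, 0, 0], 0],
    [[0, 0, 0], [0, 0, 1], 0],
    [[0, 0, 0], [0, -0.5, 1], 0],
    [[0, 0, 0], [0, -1, 0.4], 0],
    [[0, 0, 0], [0, -1, 0], 0],
    [[0, 0, 0], [0, -1, 0], 0],
    [[0, 0, 0], [0, -1, 0], 0],
    [[0, 0, 0], [0.3, -1, 0], 0],
    [[0.5, 0, 0], [1, -1, 0], 0],
    [[0.74, 0, 0], [1, -0.5, 0], 0],
    [[0.74, 0, 0], [1, 0, 0], 0],
    [[0.74, 0, 0], [1, 0, 0], 0],
  ],
)

```text
time: 22.95
tool_pos: [537.5, -105.4, 142.9]
orientation: [[-1.0, 0.031, 0.004], [0.03, 0.916, 0.401], [0.009, 0.4, -0.916]]
wrist_force: [0.4, 1.0, 0.3]
opening: 0.002
grip_force: 0.0
```

>>> step_arm(
  targets=[
    [[0.76, 0, 0], [0, 0, 0], 0],
    [[0, 0, 0], [-0.1, 0, -0.8], 0],
    [[0, 0, 0], [0, 0, -1], 0],
    [[0, 0, 0], [0, 0, -0.9], 0],
    [[0, 0, 0], [0, 0, 0], 0],
  ],
)

```text
time: 23.45
tool_pos: [531.8, -102.8, 84.8]
orientation: [[-0.999, 0.033, -0.005], [0.026, 0.867, 0.498], [0.021, 0.498, -0.867]]
wrist_force: [0.4, -0.5, 0.8]
opening: 0.002
grip_force: 0.0
```

Before the final push, I'll measure the box's top face from here (top and scene cameras, numbers only).

```bash
python3 - <<'E'
from h import *
T=snap('top','t7');S=snap('scene','s7')
th=-.0285;c,s=np.cos(th),np.sin(th)
def J(w): d=w[:2]-[591.5,59.4]; return np.round([c*d[0]+s*d[1],-s*d[0]+c*d[1]],1)
def W(j,z): return np.array([591.5+c*j[0]-s*j[1],59.4+s*j[0]+c*j[1],z])
# expected corners at home; sample intensity profiles crossing edges, reported in jig mm
def prof(im,a,b,z,n=61):
    p=np.array([proj(im,W(a+(b-a)*k/(n-1),z)) for k in range(n)],np.float32)
    g=cv2.GaussianBlur(im['frame'],(1,1),0)
    return cv2.remap(g,p[:,:1],p[:,1:],cv2.INTER_LINEAR)[:,0].max(1)
A=np.array
for nm,im in(('T',T),('S',S)):
  print(nm,'cap edge x -20..+10',prof(im,A([-20.,-25]),A([10.,-25]),50,31).tolist())
  for x in(-15.,-50.,-90.,-110.): print(nm,x,'y -35..+10',prof(im,A([x,-35.]),A([x,10.]),50,46).tolist())
E
```

```text
T cap edge x -20..+10 [152, 152, 152, 152, 152, 152, 152, 152, 153, 154, 156, 155, 148, 142, 132, 138, 145, 146, 112, 83, 95, 99, 103, 106, 107, 107, 107, 109, 111, 113, 99]
T -15.0 y -35..+10 [151, 151, 151, 151, 152, 152, 152, 153, 153, 153, 152, 152, 152, 152, 152, 152, 152, 153, 153, 154, 155, 156, 159, 161, 153, 131, 112, 95, 84, 71, 72, 86, 106, 118, 123, 128, 131, 129, 128, 127, 127, 126, 126, 127, 127, 127]
T -50.0 y -35..+10 [146, 147, 147, 147, 148, 148, 148, 148, 148, 148, 148, 148, 149, 149, 149, 149, 149, 149, 149, 150, 151, 152, 153, 149, 147, 146, 152, 160, 167, 149, 129, 110, 90, 92, 103, 105, 108, 110, 109, 108, 108, 107, 107, 106, 106, 106]
T -90.0 y -35..+10 [144, 144, 144, 144, 144, 145, 145, 144, 144, 144, 145, 145, 145, 145, 146, 145, 145, 144, 145, 146, 147, 148, 150, 152, 141, 128, 114, 105, 95, 86, 89, 96, 103, 106, 109, 112, 111, 109, 107, 107, 106, 105, 106, 106, 107, 107]
T -110.0 y -35..+10 [145, 145, 145, 146, 146, 146, 145, 145, 145, 144, 144, 144, 145, 145, 145, 144, 144, 145, 145, 146, 147, 148, 150, 143, 140, 135, 136, 137, 139, 129, 115, 101, 96, 10
[... 499 characters left out ...]
0 [145, 145, 145, 145, 145, 145, 145, 145, 145, 145, 145, 145, 145, 145, 145, 145, 145, 145, 145, 144, 145, 145, 145, 145, 146, 146, 146, 145, 139, 131, 114, 100, 86, 85, 92, 98, 101, 99, 93, 86, 71, 57, 42, 32, 25, 19]
S -90.0 y -35..+10 [52, 64, 79, 92, 105, 120, 135, 144, 145, 145, 145, 145, 145, 145, 145, 145, 145, 145, 145, 144, 144, 144, 145, 145, 145, 145, 145, 145, 138, 128, 115, 99, 88, 82, 80, 88, 98, 106, 114, 119, 124, 128, 130, 131, 133, 134]
S -110.0 y -35..+10 [34, 34, 33, 37, 46, 56, 74, 95, 114, 132, 134, 138, 143, 144, 145, 145, 143, 141, 142, 144, 144, 144, 143, 141, 141, 142, 145, 144, 142, 137, 124, 110, 100, 94, 98, 107, 115, 118, 120, 121, 122, 127, 130, 132, 133, 134]
```

>>> step_arm(
  targets=[
    [[0, 0, 0], [0, 1, 0], 0],
    [[0, 0, 0], [0, 1, 0], 0],
    [[0, 0, 0], [0, 0.8, 0], 0],
    [[0, 0, 0], [0, 0.3, 0], 0],
    [[0, 0, 0], [0, 0.2, 0], 0],
    [[0, 0, 0], [0, 0.1, 0], 0],
    [[0, 0, 0], [0, 0.1, 0], 0],
    [[0, 0, 0], [0, 0, 0], 0],
  ],
)

```text
time: 24.35
tool_pos: [533.2, -34.9, 87.6]
orientation: [[-0.999, 0.033, 0.0], [0.029, 0.866, 0.499], [0.016, 0.498, -0.867]]
wrist_force: [0.3, -0.2, 0.4]
opening: 0.008
grip_force: 0.0
```

>>> step_arm(
  targets=[
    [[0, 0, 0], [0, 0.1, 0], 0],
    [[0, 0, 0], [0, 0.1, 0], 0],
    [[0, 0, 0], [0, 0, 0], 0],
  ],
)

```text
time: 24.65
tool_pos: [533.2, -31.9, 87.6]
orientation: [[-0.999, 0.034, 0.001], [0.03, 0.867, 0.497], [0.016, 0.497, -0.868]]
wrist_force: [-0.6, -3.4, 1.2]
opening: 0.002
grip_force: 2.2
```

>>> step_arm(
  targets=[
    [[0, 0, 0], [0, 0.1, 0], 0],
    [[0, 0, 0], [0, 0.05, 0], 0],
    [[0, 0, 0], [0, 0, 0], 0],
  ],
)

```text
time: 24.95
tool_pos: [533.1, -31.4, 87.7]
orientation: [[-0.999, 0.036, 0.002], [0.032, 0.869, 0.495], [0.015, 0.494, -0.869]]
wrist_force: [-3.7, -13.1, 4.3]
opening: 0.002
grip_force: 7.0
```

>>> step_arm(
  targets=[
    [[0, 0, 0], [0, -0.6, 0], 0],
    [[0, 0, 0], [0, -0.6, 1], 0],
    [[0, 0, 0], [0, 0, 1], 0],
    [[-0.7, 0, 0], [0, 0, 1], 0],
    [[-0.7, 0, 0], [0, 0, 1], 0],
    [[-0.7, 0, 0], [0, 0, 1], 0],
    [[-0.7, 0, 0], [0, 0, 1], 0],
    [[-0.68, 0, 0], [0, 0, 1], 0],
    [[0, 0, 0], [0.1, 0, 1], 0],
    [[0, 0, 0], [0, 0, 1], 0],
    [[0, 0, 0], [0, 0, 0], 0],
  ],
)

```text
time: 26.05
tool_pos: [536.2, -51.5, 270.2]
orientation: [[-0.999, 0.032, 0.004], [0.032, 0.999, 0.001], [-0.004, 0.001, -1.0]]
wrist_force: [0.7, -0.4, -0.1]
opening: -0.001
grip_force: 0.0
```

>>> step_arm(
  targets=[
    [[0, 0, 0], [0, 1, 0], 0],
    [[0, 0, 0], [0, 1, 0], 0],
    [[0, 0, 0], [0, 1, 0], 0],
    [[0, 0, 0], [0, 1, 0], 0],
    [[0, 0, 0], [0, 1, 0], 0],
    [[0, 0, 0], [0, 1, 0], 0],
    [[0, 0, 0], [0, 1, 0], 0],
    [[0, 0, 0], [0, 1, 0], 0],
    [[0, 0, 0], [0, 1, 0], 0],
    [[0, 0, 0], [0, 1, 0], 0],
    [[0, 0, 0], [0, 0.4, 0], 0],
    [[0, 0, 0], [0, 0, 0], 0],
  ],
)

```text
time: 27.25
tool_pos: [534.9, 157.1, 266.9]
orientation: [[-1.0, 0.031, -0.001], [0.031, 1.0, -0.0], [0.001, -0.0, -1.0]]
wrist_force: [0.4, -0.5, 0.1]
opening: 0.007
grip_force: 0.0
```

>>> step_arm(
  targets=[
    [[0, 0, 0], [0, 0, -0.6], 0],
    [[0, 0, 0], [0, 0, -0.55], 0],
    [[0, 0, 0], [0, 0, 0], 0],
  ],
)

```text
time: 27.55
tool_pos: [534.3, 155.1, 242.4]
orientation: [[-0.999, 0.034, -0.003], [0.034, 0.999, -0.001], [0.003, -0.002, -1.0]]
wrist_force: [-0.5, 0.3, -0.6]
opening: 0.005
grip_force: 0.0
```

>>> step_arm(
  targets=[
    [[0, 0, 0], [0, 0.4, -0.05], 0],
    [[0, 0, 0], [0, 0.4, -0.1], 0],
    [[0, 0, 0], [0.03, 0.37, -0.17], 0],
    [[0, 0, 0], [0, 0.36, -0.16], 0],
    [[0, 0, 0], [0.03, 0.35, -0.22], 0],
    [[0, 0, 0], [0, 0.34, -0.21], 0],
    [[0, 0, 0], [0.03, 0.31, -0.26], 0],
    [[0, 0, 0], [0, 0.3, -0.26], 0],
  ],
)

```text
time: 28.35
tool_pos: [537.0, 213.6, 215.6]
orientation: [[-0.999, 0.033, -0.0], [0.033, 0.999, 0.0], [0.0, 0.0, -1.0]]
wrist_force: [1.0, -0.2, 1.0]
opening: 0.005
grip_force: 0.5
```

>>> step_arm(
  targets=[
    [[0, 0, 0], [0, 0.27, -0.3], 0],
    [[0, 0, 0], [0.03, 0.27, -0.3], 0],
    [[0, 0, 0], [0, 0.23, -0.33], 0],
    [[0, 0, 0], [0, 0.23, -0.34], 0],
    [[0, 0, 0], [0.03, 0.18, -0.36], 0],
    [[0, 0, 0], [0, 0.17, -0.37], 0],
  ],
)

```text
time: 28.95
tool_pos: [538.2, 240.3, 175.4]
orientation: [[-0.999, 0.033, -0.0], [0.033, 0.999, 0.0], [0.0, 0.0, -1.0]]
wrist_force: [-0.3, 0.1, 0.4]
opening: 0.005
grip_force: 0.2
```

```bash
python3 - <<'E'
from h import *
S=snap('scene','s8'); a=load('scene0')
for im in(a,S):
    h,s,v=cv2.split(cv2.cvtColor(im['frame'],cv2.COLOR_BGR2HSV)); m=((h<6)|(h>174))&(s>150)&(v>80); m[:150]=0;m[300:]=0;m[:,:300]=0;m[:,430:]=0
    ys,xs=np.where(m); print(len(xs),xs.min(),xs.max(),ys.min(),ys.max())
for ph in(66,18):
    for r in(75,150):
        y,z=86+r*np.cos(np.radians(ph)),62+r*np.sin(np.radians(ph)); print(ph,r,proj(S,[531.5+.0285*y,61.1+y,z]).round())
E
```

```text
171 376 391 187 212
106 387 408 201 219
66 75 [377. 211.]
66 150 [388. 187.]
18 75 [386. 218.]
18 150 [406. 201.]
```

>>> step_arm(
  targets=[
    [[0, 0, 0], [0, 0.13, -0.38], 0],
    [[0, 0, 0], [0, 0.12, -0.39], 0],
    [[0, 0, 0], [0, 0.06, -0.3], 0],
    [[0, 0, 0], [0, 0.05, -0.29], 0],
    [[0, 0, 0], [0, 0.03, -0.2], 0],
    [[0, 0, 0], [0, 0.02, -0.2], 0],
    [[0, 0, 0], [0, 0, 0], 0],
  ],
)

```text
time: 29.7
tool_pos: [538.0, 248.1, 140.4]
orientation: [[-0.999, 0.033, -0.001], [0.033, 0.999, -0.0], [0.001, -0.0, -1.0]]
wrist_force: [0.5, -0.1, -0.3]
opening: 0.01
grip_force: 0.0
```

>>> step_arm(
  targets=[
    [[0, 0, 0], [0, 0, -0.1], 0],
    [[0, 0, 0], [0, 0, -0.1], 0],
    [[0, 0, 0], [0, 0, 0], 0],
  ],
)

```text
time: 30.0
tool_pos: [538.4, 248.0, 139.7]
orientation: [[-0.999, 0.033, -0.0], [0.033, 0.999, 0.001], [0.0, 0.001, -1.0]]
wrist_force: [-11.3, -3.6, 29.3]
opening: 0.009
grip_force: 14.4
```

>>> step_arm(
  targets=[
    [[0, 0, 0], [0, 0, -0.1], 0],
    [[0, 0, 0], [0, 0, 0], 0],
  ],
)

```text
time: 30.2
tool_pos: [538.5, 248.0, 139.4]
orientation: [[-0.999, 0.034, -0.0], [0.034, 0.999, 0.002], [0.0, 0.002, -1.0]]
wrist_force: [-18.9, -8.1, 45.7]
opening: 0.001
grip_force: 23.2
```

>>> step_arm(
  targets=[
    [[0, 0, 0], [0, 0, 0.5], 0],
    [[0, 0, 0], [0, 0, 1], 0],
    [[0, 0, 0], [0, 0, 1], 0],
    [[0, 0, 0], [0, 0.5, 1], 0],
    [[0, 0, 0], [0, 1, 1], 0],
    [[0, 0, 0], [0, 1, 1], 0],
    [[0, 0, 0], [0, 1, 0], 0],
    [[0, 0, 0], [0, 0, 0], 0],
    [[0, 0, 0], [0, 0, 0], 0],
  ],
)

```text
time: 31.1
tool_pos: [537.8, 318.0, 243.6]
orientation: [[-0.999, 0.032, -0.001], [0.032, 0.999, -0.001], [0.001, -0.001, -1.0]]
wrist_force: [-1.3, -0.6, -1.5]
opening: 0.009
grip_force: 0.0
```

```bash
python3 - <<'E'
from h import *
S=snap('scene','s9'); T=snap('top','t9')
for nm,im,r in(('S',S,(300,150,430,300)),('T',T,(215,190,265,240))):
    h,s,v=cv2.split(cv2.cvtColor(im['frame'],cv2.COLOR_BGR2HSV)); m=((h<6)|(h>174))&(s>150)&(v>60); k=np.zeros_like(m); k[r[1]:r[3],r[0]:r[2]]=1; ys,xs=np.where(m&k); print(nm,len(xs),(xs.min(),xs.max(),ys.min(),ys.max()) if len(xs) else '')
    for ph in(0,8):
      for q in(75,150):
        y,z=86+q*np.cos(np.radians(ph)),62+q*np.sin(np.radians(ph)); print(ph,q,proj(im,[531.5+.0285*y,61.1+y,z]).round(1))
th=-.0285;c,s=np.cos(th),np.sin(th)
W=lambda x,y:np.array([591.5+c*x-s*y,59.4+s*x+c*y,50])
def prof(im,a,b,n):
    p=np.array([proj(im,W(*(np.array(a)+(np.array(b)-a)*k/(n-1)))) for k in range(n)],np.float32)
    return cv2.remap(im['frame'],p[:,:1],p[:,1:],cv2.INTER_LINEAR)[:,0].max(1).tolist()
for im in(T,S): print(prof(im,[-20.,-35],[10.,-35],31)); [print(x,prof(im,[x,-60.],[x,5.],66)) for x in(-15.,-105.)]
print(env.get_obs()['wrist_force'],env.get_obs()['tool_pos'])
E
```

```text
S 118 (np.int64(388), np.int64(407), np.int64(212), np.int64(225))
0 75 [386.2 223.3]
0 150 [405.5 212.5]
8 75 [386.4 220.6]
8 150 [406.1 207.1]
T 61 (np.int64(223), np.int64(233), np.int64(216), np.int64(221))
0 75 [233.8 218.5]
0 150 [208.8 217.4]
8 75 [233.6 218. ]
8 150 [208.1 216.4]
[150, 150, 150, 150, 150, 150, 151, 151, 152, 154, 156, 158, 145, 128, 114, 120, 150, 178, 150, 105, 109, 114, 112, 109, 108, 108, 108, 108, 108, 108, 108]
-15.0 [130, 132, 135, 137, 120, 105, 88, 75, 60, 51, 74, 103, 129, 139, 146, 154, 154, 153, 152, 152, 151, 151, 151, 150, 150, 150, 151, 151, 151, 151, 151, 151, 152, 152, 152, 152, 152, 152, 152, 152, 152, 152, 151, 152, 152, 153, 155, 158, 161, 153, 130, 111, 94, 83, 71, 71, 86, 106, 118, 123, 127, 129, 128, 126, 125, 125]
-105.0 [125, 130, 136, 129, 120, 111, 99, 89, 77, 79, 86, 93, 106, 120, 134, 141, 145, 149, 149, 148, 147, 146, 146, 146, 146, 146, 146, 145, 145, 145, 145, 145, 145, 145, 146, 146, 146, 145, 144, 144, 145, 145, 145, 146, 146, 147, 148, 149, 146, 139, 132, 122, 109, 97, 89, 87, 86, 92, 103, 115, 120, 119, 118, 117, 114, 111]
[
[... 174 characters left out ...]
32, 32, 31, 33, 38, 52, 68, 82, 94, 110, 128, 143, 144, 143, 142, 144, 145, 145, 145, 145, 145, 145, 145, 145, 145, 145, 145, 145, 145, 145, 146, 146, 145, 145, 145, 145, 144, 144, 145, 145, 144, 144, 145, 145, 145, 146, 146, 145, 144, 138, 130, 120, 117, 114, 108, 96, 96, 105, 112, 115, 116, 115]
-105.0 [127, 115, 103, 91, 74, 59, 43, 40, 42, 44, 56, 72, 91, 108, 116, 126, 137, 141, 143, 145, 146, 146, 146, 146, 145, 145, 145, 145, 145, 146, 146, 146, 146, 145, 145, 145, 145, 145, 145, 145, 145, 145, 145, 145, 145, 145, 145, 145, 145, 146, 146, 145, 143, 142, 136, 130, 125, 118, 103, 84, 65, 63, 78, 92, 104, 116]
[ 0.22290886  0.68265485 -0.17040478] [538.23168003 316.92577027 243.90310828]
```

The handle is level (its tip projects at row 212, as expected at 0°). The box is unmoved and parallel, and the robot is clear, so I'm handing in.

```bash
python3 -c "
from workcell import env
print(env.finish_job())"
```

```text
the job is handed in; nothing more can be done
None
```

The box lies strip up in the jig's corner, pushed against the fence and the end stop. The clamp is fully home, and I handed the job in at about 31 s, but no verdict came back. I judged the handle and box positions from the camera images and the push forces; the rubber tip's force on the box was not measured.

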